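# Slide the tall bead jar into the free bay of the jar rack

### The arm

A 7-joint arm with a two-finger parallel gripper is mounted at the origin on the work surface. World frame = base frame: x ahead of the robot, y to its left, z up, the work surface at z = 0. Lengths are in mm, angles in rad, forces in N, time in s.
With the tool pointing down it reaches from about 350 to 775 mm from the base axis. Payload 3.1 kg.
Tool frame: the origin (TCP) lies between the finger pads; the fingertips stand 25 mm ahead of it and the grasp point (between the pads) lies 6 mm ahead of it; y points along the fingers, z is the direction in which the jaws open and shut, and the axes are right-handed (so a half turn about y gives the same grasp; the last joint's range is limited). The gripper opens to 85 mm and grips with 20 to 120 N. Pads are 22 mm wide; open, the fingers measure 114 mm over their backs; the gripper's body (76 mm by 85 mm) begins 54 mm behind the grasp point. The pads swing forward as they close: fully open they stand 13 mm farther back than shut.
Start: joints at [1.218, 0.311, 0.014, 1.512, -0.004, 1.319, -0.027], TCP at [168.235, -523.654, 256.304] pointing down, gripper open.
Joint ranges: [-2.7, 2.7], [-0.3, 1.91], [-1.27, 1.3], [0.12, 2.57], [-1.44, 4.58], [0.2, 2.03], [-3.05, 3.05]. Speed limits (rad/s): [2.79, 2.79, 3.14, 3.14, 3.14, 3.14, 3.14].

### API

Orientations are given as a 3x3 rotation matrix whose columns are the frame's x, y, z axes.
In Python, from workcell import arm gives the robot as it stands.
- The arm moves only by the tool drive_tool, never from a script. Its argument "increments" is text: rows parted by semicolons, each of 7 numbers parted by spaces: the shift along the tool's x, y, z as a fraction of full scale, then the turn, a rotation vector about the tool's x, y, z as a fraction of full scale, then the opening, from 0 (shut) to 1 (fully open). In form: tx ty tz wx wy wz hand; .... A call has 1 to 10 rows; each row shifts and turns the commanded pose from where the row before left it, along the tool's axes as they then stand; what a row does not reach is not made up. Full scale, the value 1, is 0.25 m for a shift and 180 degrees for a turn. A row lasts 1/12 s, in which the tool goes at most 41.7 mm and 7.16 degrees, less where a joint would pass 70% of its speed; a pose out of reach is approached as far as the arm can. A call with a number of a shift or a turn outside -1 to 1 is refused whole. A call with a gripper value outside its range is refused whole. The fingers move at their own pace and stop on an object; "squeeze" is the grip in N (left out, the last holds). Time passes only in rows, so rows that do not move let the fingers close. It gives the time, the measured TCP pose, the force and the opening at its end, in the units of the state.
- arm.state(): the state, without advancing time (a new reading comes with each control period).
- arm.read_camera(name): name is "side" or "top" or "wrist"; returns a dict with "pixels" (400x640x3 uint8, red, green, blue), "range_z" (400x640 float32, mm along the optical axis (not along the pixel's ray), 0 where there is no reading), "fx", "fy", "cx", "cy" (pixels), "view" (4x4, takes a point from world to camera coordinates); the wrist camera has in their place "T_tool_cam" (4x4, takes a point from camera to tool coordinates, whose origin is the TCP and whose axes are the tool frame's). Camera axes: x right, y up, looking along -z (the intrinsics and any distortion apply to the point x, -y, -z); pixel columns grow to the right and rows downward; lengths in mm; the calibration is good to about 2 mm. A picture is of the moment at which its call begins: read the wrist's pose just before it.
- arm.sign_off(): hands the job in, once; it reports no verdict.
Trained networks look in the newest picture that a camera, given by its name, has taken for a name from the list of things; names that differ only in an ending like _2 or _b are one class to them, and where a whole thing is asked for, a point or a joint stands for the part that bears it (a point fixed in the world has none). Each returns a list of dicts, best first, with "conf" (0 to 1); they miss things now and then, are a little off and sometimes report something else, mostly with a low value. They report only what shows in the picture. A call takes as long as a camera call.
- arm.find_in(query, camera): "centre" ([column, row] in pixels, amid what is visible of it).
- arm.masks_of(query, camera): "region" (400x640 bool, what is visible of it) and "centre" ([column, row] in pixels, amid what is visible of it).
The state is a dict: "clock": time; "joint_positions": joint angles; "joint_velocities": joint speeds; "joint_efforts": joint torques, N m; "position": TCP position; "tcp_rot": TCP orientation; "ft_force": force on the tool from outside, world axes, zero at the start; "ft_torque": the same for the moment, N m; "gripper_width": opening from 0.0 (shut) to 1.0 (fully open).
Only numpy, scipy, OpenCV 4.12 (cv2) and the standard library are available. Lean on these libraries where they do the work, as an engineer would, in place of code of your own. Each camera call takes 0.05 s, during which the arm holds its last target. There are 200 camera calls.

### The job

Slide the tall glass bead jar across the counter into the free bay of the wooden jar rack, so that it ends standing wholly inside the bay, and take the hand away. Do not pick it up or pinch it: push it gently with the fingertips low down on the glass so that it slides upright without tipping, and keep off its screw lid. Leave the short jar, the stapler and the two clothes pegs where they are.

Things in the scene. Friction and masses are not known exactly. Their poses are not given: they have to be found in the camera images.
- jar: The tall bead jar, loose: a glass cylinder 64 mm in diameter, upright wall to 160 mm, wooden beads inside, chrome screw lid, 192 mm tall in all, about 0.5 kg. Origin at the centre of its underside, z up. Friction on the counter is about 0.6: a level push over about 50 mm high can tip it, one below 40 mm slides it.
- jar_lid: The screw lid on top of the tall jar (60 mm in diameter, 24 mm high), fixed to it. Origin at the centre of the lid's underside, 168 mm above the jar's underside.
- rack: The wooden jar rack, fixed: rails 30 mm high, 10 mm thick, on the counter, no floor. Back rail along y at x = 45 to 55 mm; three dividers along x at y = -100, 0, +100 mm, from x = -55 mm to the back rail. So two bays, each 90 mm wide and 100 mm deep, open on the -x side (to the robot's right), centred at y = -50 and +50 mm. Origin: centre of its underside.
- bay_centre (a point): Middle of the free bay, on the counter surface, whichever of the two bays is the empty one. Axes as the rack's: x points into the bay to the back rail (50 mm ahead); the open front lies 50 mm behind (-x), the dividers' faces 45 mm to either side (y).
- short_jar: The short glass jar with a steel lid, loose, 68 mm in diameter and 84 mm tall, standing in the other bay of the rack. Origin at the centre of its underside. To be left alone.
- stapler: The chrome stapler, loose, 150 mm long (its x), 36 mm wide and about 65 mm high. Origin at the centre of its underside. To be left alone.
- peg_a: A wooden clothes peg lying on its side, loose, 72 mm long (its x), 13 mm wide, 10 mm high. Origin at the centre of its underside. To be left alone.
- peg_b: The other clothes peg, the same as the first. To be left alone.

How it is judged (in metres and radians):
At the end, for the whole second after the job is handed in: The tall jar stands upright and at rest on the counter wholly inside the free bay: its centre within 16 mm sideways and 21 mm lengthwise of the bay's centre (so that it may overhang the open front by at most 3 mm) (x of jar in the frame of bay_centre between -0.021 and 0.021 m and y of jar in the frame of bay_centre between -0.016 and 0.016 m and angle between jar's own z axis and vertical below 0.04 rad and height (world z) of jar below 0.004 m and linear speed of jar below 0.01 m/s); the robot touches nothing.
It fails at once if the tall jar is lifted off the counter (its underside's centre rises more than 10 mm) (height (world z) of jar above 0.01 m).
It fails at once if the tall jar tips (leans more than 0.17 rad) (angle between jar's own z axis and vertical above 0.17 rad).
It fails at once if the tall jar is pinched or shoved hard (more than 25 N from the fingers) (contact force between the fingers and jar above 25 N).
It fails at once if the lid is touched by the hand (contact force between any of the fingers, the arm and jar_lid above 0.5 N).
It fails at once if the short jar, the stapler or a clothes peg is moved more than 10 mm (distance of any of short_jar, stapler, peg_a, peg_b from where it was at the start of the episode above 0.01 m).
It also fails if it takes over 67 s, if anything falls off the work surface, if the arm or the gripper's body presses on something with over 40 N, if the wrist force passes 120 N, or if a joint passes its speed limit or range.

## Working session

There is one attempt and no reset: what is moved stays moved. The work goes in short steps, Python scripts to look and compute and a tool call to move; the robot and the scene stay as the last step left them, time stands still between calls to the robot, and variables do not carry over. Pictures are saved under pics/ and viewed, about 8 in all and at most 12, crops included, and the job is handed in when it is done.

Besides the shell and the picture viewer there is one more tool, called after ">>>" by a JSON object that holds its "name" and its "arguments". drive_tool: Moves the arm, as the interface text tells. Its arguments: {"type":"object","properties":{"increments":{"type":"string"},"squeeze":{"type":"number"}},"required":["increments"]}

```bash
mkdir -p pics; cat > h.py <<'E'
import numpy as np, cv2
from workcell import arm
def pt(c,u,v,z=None):
    # pixel->world; by depth map or on plane z
    Ti=np.linalg.inv(np.array(c['view']))
    d=np.array([(u-c['cx'])/c['fx'],-(v-c['cy'])/c['fy'],-1.])
    if z is None:
        r=c['range_z'][int(v),int(u)]; p=d*r
        return Ti[:3,:3]@p+Ti[:3,3]
    w=Ti[:3,:3]@d; o=Ti[:3,3]
    return o+w*(z-o[2])/w[2]
def cloud(c,mask):
    v,u=np.nonzero(mask&(c['range_z']>0)); r=c['range_z'][v,u]
    p=np.stack([(u-c['cx'])/c['fx']*r,-(v-c['cy'])/c['fy']*r,-r],1)
    Ti=np.linalg.inv(np.array(c['view'])); return p@Ti[:3,:3].T+Ti[:3,3]
def save(c,n): cv2.imwrite('pics/'+n,cv2.cvtColor(np.ascontiguousarray(c['pixels']),cv2.COLOR_RGB2BGR))
E
python3 - <<'E'
from h import *
np.set_printoptions(precision=1,suppress=True)
print(arm.state())
for n in ['top','side']:
    c=arm.read_camera(n); save(c,n+'1.png'); print(n,c.keys(),np.linalg.inv(c['view'])[:3,3])
    for q in ['jar','jar_lid','rack','short_jar','stapler','peg_a']:
        for m in arm.masks_of(q,n)[:3]:
            P=cloud(c,m['region'])
            if len(P): print(q,m['conf'],m['centre'],len(P),np.percentile(P,[3,50,97],axis=0).tolist())
E
```

```text
{'clock': 0.0, 'joint_positions': array([ 1.2,  0.3,  0. ,  1.5, -0. ,  1.3, -0. ]), 'joint_velocities': array([ 0.,  0., -0.,  0., -0., -0.,  0.]), 'joint_efforts': array([ -0. , -38. ,   0.1, -23.1,   0. ,   0. ,   0. ]), 'position': array([ 168. , -523. ,  255.2]), 'tcp_rot': array([[-1. , -0. ,  0.3],
       [-0.3,  0. , -1. ],
       [ 0. , -1. , -0. ]]), 'ft_force': array([ 0.5,  0.7, -0.5]), 'ft_torque': array([-0.,  0., -0.]), 'gripper_width': 1.0015296938946276}
top dict_keys(['pixels', 'range_z', 'fx', 'fy', 'cx', 'cy', 'view']) [ 422.5  -31.9 1082.1]
jar 0.75 [363.4, 229.6] 1212 [[529.8368727097126, -187.30285099937527, 29.959422579029475], [552.719775413455, -156.3066280313621, 188.74038278238834], [583.8337925690759, -132.70322670992826, 192.57257107676915]]
jar_lid 0.7 [367.9, 223.4] 830 [[533.5674466356647, -188.5679678626305, 177.66683195684652], [559.4037010864412, -161.93496254257482, 189.9073423578999], [586.6086723785561, -136.10707586609894, 192.80949779215842]]
rack 0.68 [190.1, 259.0] 1569 [[437.63605247046996, 123.40739319309817, -3.2627243881979666], [544.535
[... 1641 characters left out ...]
, [643.3506943820852, 234.12753120286476, 31.947794078459996]]
short_jar 0.6 [308.1, 318.4] 1211 [[459.43815479461966, 156.173936396156, 7.695245766882965], [484.4669473706019, 194.17744265849785, 82.032690844017], [519.5243285551268, 216.425805245424, 85.79153953146326]]
stapler 0.61 [258.0, 204.9] 928 [[767.4203156403279, -73.50391103780862, 3.515657809584444], [788.9481598700247, 1.3792924935108033, 50.108233507104444], [815.0967325515489, 58.41369432404538, 64.97981421173156]]
peg_a 0.71 [425.9, 206.3] 103 [[407.38508276409993, -318.7763201041901, 0.32479597129994775], [440.61842207148715, -310.6276748538431, 7.87410653431732], [470.30853664667234, -306.238210592709, 11.185619134591226]]
```

```bash
cd pics; python3 -c "
import cv2,numpy as np
a=cv2.imread('top1.png');b=cv2.imread('side1.png');cv2.imwrite('both1.png',cv2.resize(np.vstack([a,b]),(480,600)))"
```

```text
(no output)
```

View pics/top1.png

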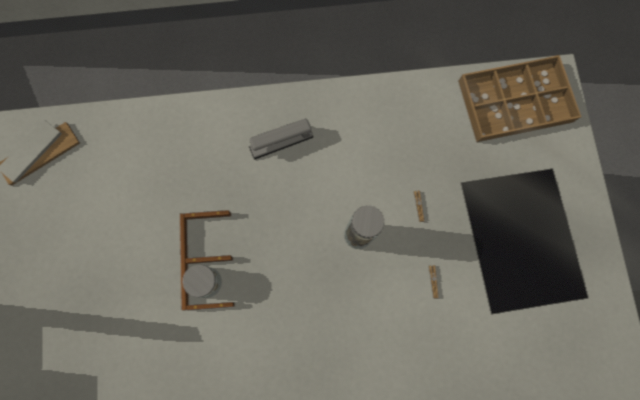

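View pics/side1.png

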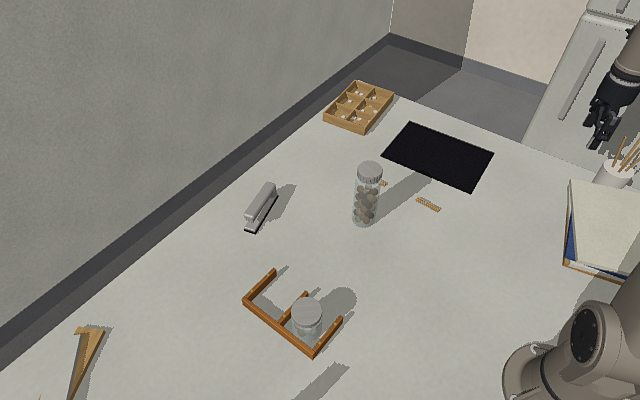

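The top view shows the jar at about (363,230) and the rack at columns 180-235. The short jar sits in the lower bay at (200,278), so the upper bay is free. The pegs are at (420,206) and (434,282) and the stapler is at (280,140). Next I'll fit the rack and jar poses.

```bash
python3 - <<'E'
from h import *
from scipy.optimize import least_squares
from scipy.spatial.transform import Rotation as R
np.set_printoptions(precision=3,suppress=True)
for n in ['top','side']:
    c=arm.read_camera(n)
    P=cloud(c,arm.masks_of('rack',n)[0]['region'])
    P=P[(P[:,2]>22)&(P[:,2]<36)][:,:2]
    # keep off short jar
    def sd(q,p):
        a=p[2]; d=q-p[:2]; x=d@[np.cos(a),np.sin(a)]; y=d@[-np.sin(a),np.cos(a)]
        bx=lambda cx,cy,hx,hy: np.hypot(np.maximum(abs(x-cx)-hx,0),np.maximum(abs(y-cy)-hy,0))
        return np.min([bx(50,0,5,105)]+[bx(0,k,55,5) for k in(-100,0,100)],axis=0)
    # penalise also extent: model samples to nearest point
    from scipy.spatial import cKDTree
    M=np.array([(x,y) for x in range(46,55,4) for y in range(-104,105,4)]+[(x,k+e) for k in(-100,0,100) for x in range(-54,46,4) for e in(-4,0,4)],float)
    T=cKDTree(P)
    def f(p):
        a=p[2]; W=M@np.array([[np.cos(a),np.sin(a)],[-np.sin(a),np.cos(a)]])+p[:2]
        return np.r_[sd(P,p),T.query(W)[0]]
    best=min((least_squares(f,[540,185,a],x_scale=[5,5,.05],loss='soft_l1') for a in np.pi/2+np.array([-.3,-.15,0,.15,.3])),key=lambda r:r.cost)
    print(n,'rack',best.x,best.cost)
    p=best.x;a=p[2];B=np.array([[np.cos(a),-np.sin(a)],[np.sin(a),np.cos(a)]])
    for k in(-50,50): print(' bay',k,p[:2]+B@[0,k])
    m=arm.masks_of('jar_lid',n)[0]['region']
    Q=cloud(c,m); Q=Q[(Q[:,2]>186)]
    (x,y),r=cv2.minEnclosingCircle(np.percentile(Q[:,:2],[1,99],axis=0).astype(np.float32)); print(' lid',np.percentile(Q,[2,98],axis=0).mean(0),np.ptp(Q,axis=0))
s=arm.state(); w=arm.read_camera('wrist'); print(w['T_tool_cam'])
r=s['tcp_rot'];print(r)
E
```

```text
top rack [541.328 174.307   1.535] 164.49659385232266
 bay -50 [591.296 172.497]
 bay 50 [491.361 176.116]
 lid [ 560.575 -163.306  190.03 ] [60.329 59.652  9.929]
side rack [540.204 177.085   1.531] 421.8489063617671
 bay -50 [590.165 175.12 ]
 bay 50 [490.242 179.049]
 lid [ 558.437 -160.102  190.394] [56.617 59.317  9.568]
[[   0.001   -0.957   -0.291  -74.893]
 [  -0.       0.291   -0.957 -116.713]
 [   1.       0.001   -0.       0.129]
 [   0.       0.       0.       1.   ]]
[[-0.952  0.     0.306]
 [-0.306 -0.    -0.952]
 [ 0.    -1.     0.   ]]
```

>>> {"name": "drive_tool", "arguments": {"increments": "0 0 0 0 -0.0372 0 0.4;0 0 0 0 -0.0372 0 0.4;0 0 0 0 -0.0372 0 0.4;0 0 0 0 -0.0372 0 0.4;0 0 0 0 -0.0372 0 0.4;0 0 0 0 -0.0372 0 0.4;0 0 0 0 -0.0372 0 0.4;0 0 0 0 -0.0372 0 0.4;0 0 0 0 -0.0372 0 0.4;0 0 0 0 -0.0372 0 0.4", "squeeze": 20}}

```text
clock: 1.88
position: [168.2, -523.7, 256.3]
tcp_rot: [[-0.085, -0.0, 0.996], [-0.996, -0.0, -0.085], [0.0, -1.0, -0.0]]
ft_force: [-0.1, 0.1, -0.5]
gripper_width: 0.398
```

>>> {"name": "drive_tool", "arguments": {"increments": "-0.0733 0 0.089 0 0 0 0.4;-0.0733 0 0.089 0 0 0 0.4;-0.0733 0 0.089 0 0 0 0.4;-0.0733 0 0.089 0 0 0 0.4;-0.0733 0 0.089 0 0 0 0.4;-0.0733 0 0.089 0 0 0 0.4;-0.0733 0 0.089 0 0 0 0.4;-0.0733 0 0.089 0 0 0 0.4"}}

```text
clock: 2.55
position: [359.8, -393.1, 256.5]
tcp_rot: [[-0.091, 0.0, 0.996], [-0.996, -0.0, -0.091], [0.0, -1.0, 0.0]]
ft_force: [1.3, -0.0, 0.5]
gripper_width: 0.402
```

>>> {"name": "drive_tool", "arguments": {"increments": "-0.0733 0 0.089 0 0 0 0.4;-0.0733 0 0.089 0 0 0 0.4;-0.0733 0 0.089 0 0 0 0.4;-0.0733 0 0.089 0 0 0 0.4;-0.0733 0 0.089 0 0 0 0.4;-0.0733 0 0.089 0 0 0 0.4;-0.0733 0 0.089 0 0 0 0.4;-0.0733 0 0.089 0 0 0 0.4"}}

```text
clock: 3.22
position: [550.5, -263.4, 256.3]
tcp_rot: [[-0.091, -0.0, 0.996], [-0.996, -0.0, -0.091], [0.0, -1.0, -0.0]]
ft_force: [0.9, -0.7, -0.4]
gripper_width: 0.404
```

>>> {"name": "drive_tool", "arguments": {"increments": "0 0 0 0 0 0.0357 0.4;0 0 0 0 0 0.0357 0.4;0 0 0 0 0 0.0357 0.4;0 0 0 0 0 0.0357 0.4;0 0 0 0 0 0.0357 0.4;0 0 0 0 0 0.0357 0.4;0 0 0 0 0 0.0357 0.4;0 0 0 0 0 0 0.4"}}

```text
clock: 3.88
position: [546.7, -269.7, 249.0]
tcp_rot: [[-0.078, 0.064, 0.995], [-0.701, 0.706, -0.1], [-0.709, -0.705, -0.01]]
ft_force: [-1.8, -1.9, -3.3]
gripper_width: 0.404
```

```bash
python3 - <<'E'
from h import *
np.set_printoptions(precision=3,suppress=True)
for n in('wrist','side'): 
    s=arm.state(); c=arm.read_camera(n); save(c,n+'2.png')
print(s['position'],s['joint_positions'],s['joint_velocities'])
a=cv2.imread('pics/wrist2.png');b=cv2.imread('pics/side2.png')
cv2.imwrite('pics/b2.png',cv2.resize(np.vstack([a,b]),(480,600)))
E
```

```text
[ 547.673 -267.599  251.492] [ 0.98   0.807 -0.495  1.045 -0.341  1.735  0.463] [-0.049 -0.09  -0.051  0.003 -0.022 -0.003 -0.003]
```

View pics/b2.png

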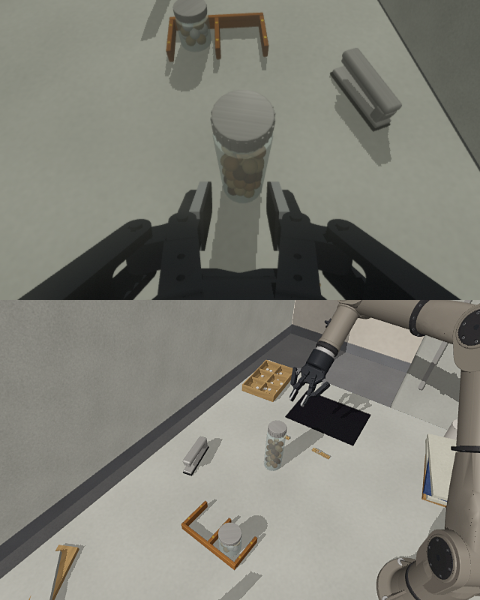

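>>> {"name": "drive_tool", "arguments": {"increments": "0.0675 0.0675 0 0 0 0 0.4;0.0675 0.0675 0 0 0 0 0.4;0.0675 0.0675 0 0 0 0 0.4;0.0675 0.0675 0 0 0 0 0.4;0.0675 0.0675 0 0 0 0 0.4;0.0675 0.0675 0 0 0 0 0.4;0.0675 0.0675 0 0 0 0 0.4;0.0675 0.0675 0 0 0 0 0.4;0 0 0 0 0 0 0.4;0 0 0 0 0 0 0.4"}}

```text
clock: 4.82
position: [550.0, -262.4, 66.8]
tcp_rot: [[-0.062, 0.063, 0.996], [-0.705, 0.704, -0.088], [-0.706, -0.708, 0.001]]
ft_force: [0.4, 0.5, 0.2]
gripper_width: 0.395
```

```bash
python3 - <<'E'
from h import *
np.set_printoptions(precision=3,suppress=True)
s=arm.state(); c=arm.read_camera('wrist'); save(c,'wrist3.png')
print(s['position'],s['tcp_rot'],s['joint_positions'],s['joint_velocities'])
# points near fingertips, in tool frame
v,u=np.nonzero(c['range_z']>0); r=c['range_z'][v,u]
p=np.stack([(u-c['cx'])/c['fx']*r,-(v-c['cy'])/c['fy']*r,-r],1)
T=np.array(c['T_tool_cam']); q=p@T[:3,:3].T+T[:3,3]
k=(abs(q[:,2])<60)&(abs(q[:,0])<25)&(q[:,1]<50)&(q[:,1]>-10)
w=q@s['tcp_rot'].T+s['position']
k&=w[:,2]>8
for sg in(-1,1):
    a=q[k&(sg*q[:,2]>0)]; print(sg,len(a),np.percentile(a,[1,50,99],axis=0))
E
```

```text
[ 550.043 -262.421   66.824] [[-0.062  0.063  0.996]
 [-0.705  0.704 -0.088]
 [-0.706 -0.708  0.001]] [ 0.977  0.976 -0.462  1.208 -0.28   1.453  0.627] [ 0.009 -0.031 -0.021 -0.044 -0.019  0.011 -0.001]
-1 1524 [[-10.966  -9.672 -29.651]
 [ -6.604   3.966 -18.717]
 [ 10.876  23.304 -16.193]]
1 1529 [[-10.896  -9.746  17.702]
 [ -6.647   3.863  20.243]
 [ 10.978  23.065  31.186]]
```

View pics/wrist3.png

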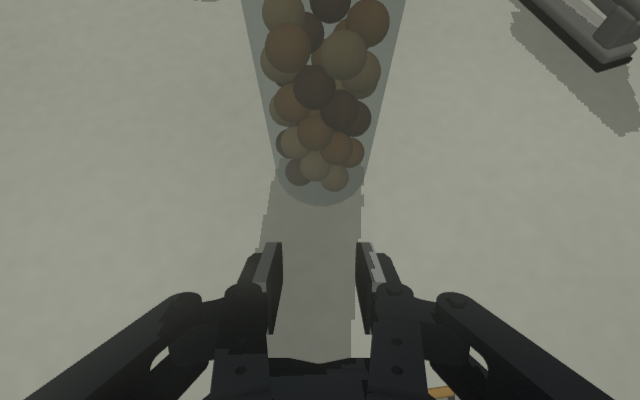

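The wrist view shows the jar base centred between the fingers (column ~320) and ahead of the tips. I'll lower the hand and approach.

>>> {"name": "drive_tool", "arguments": {"increments": "0.0234 0.0234 0 0 0 0 0.4;0.0234 0.0234 0 0 0 0 0.4;0.0234 0.0234 0 0 0 0 0.4;0.0234 0.0234 0 0 0 0 0.4;0 0 0 0 0 0 0.4;0 0 0 0 0 0 0.4"}}

```text
clock: 5.37
position: [548.9, -264.0, 31.3]
tcp_rot: [[-0.066, 0.063, 0.996], [-0.703, 0.705, -0.091], [-0.708, -0.706, -0.002]]
ft_force: [-0.3, 0.9, 0.5]
gripper_width: 0.403
```

>>> {"name": "drive_tool", "arguments": {"increments": "-0.019 0.019 0 0 0 0 0.4;-0.019 0.019 0 0 0 0 0.4;-0.019 0.019 0 0 0 0 0.4;-0.019 0.019 0 0 0 0 0.4;-0.019 0.019 0 0 0 0 0.4;-0.01 0.01 0 0 0 0 0.4;-0.008 0.008 0 0 0 0 0.4;0 0 0 0 0 0 0.4"}}

```text
clock: 6.03
position: [553.2, -223.4, 32.5]
tcp_rot: [[-0.064, 0.064, 0.996], [-0.704, 0.704, -0.09], [-0.707, -0.707, 0.0]]
ft_force: [-0.7, 0.1, 0.0]
gripper_width: 0.397
```

>>> {"name": "drive_tool", "arguments": {"increments": "-0.007 0.007 0 0 0 0 0.4;-0.007 0.007 0 0 0 0 0.4;-0.007 0.007 0 0 0 0 0.4;-0.007 0.007 0 0 0 0 0.4;-0.007 0.007 0 0 0 0 0.4;-0.007 0.007 0 0 0 0 0.4;-0.007 0.007 0 0 0 0 0.4;-0.007 0.007 0 0 0 0 0.4;-0.007 0.007 0 0 0 0 0.4;-0.007 0.007 0 0 0 0 0.4"}}

```text
clock: 6.87
position: [555.3, -200.1, 32.2]
tcp_rot: [[-0.065, 0.065, 0.996], [-0.705, 0.703, -0.092], [-0.706, -0.708, 0.0]]
ft_force: [-0.1, -2.2, 0.4]
gripper_width: 0.397
```

```bash
cat > j.py <<'E'
from h import *
import sys
np.set_printoptions(precision=1,suppress=True)
s=arm.state(); print('tcp',s['position'],'F',s['ft_force'],'q',s['joint_positions'].round(2))
bay=np.array([590.7,173.8]); a=1.533; ex=np.array([np.cos(a),np.sin(a)]); ey=np.array([-ex[1],ex[0]])
for n in ('top','side'):
    c=arm.read_camera(n)
    if len(sys.argv)>1: save(c,n+sys.argv[1]+'.png')
    for q in arm.masks_of('jar_lid',n)[:1]:
        Q=cloud(c,q['region']); Q=Q[(Q[:,2]>186)&(Q[:,2]<198)]
        m=np.percentile(Q,[2,98],axis=0).mean(0)
        print(n,q['conf'],m,'ext',np.ptp(Q,axis=0),'bay frame',(m[:2]-bay)@ex,(m[:2]-bay)@ey)
E
python3 j.py
```

```text
tcp [ 555.3 -200.1   32.2] F [-0.1 -2.2  0.4] q [ 0.9  1.  -0.5  1.4 -0.3  1.3  0.6]
top 0.95 [ 559.4 -152.6  190. ] ext [59.3 59.1  8.3] bay frame -327.3472059034172 18.92441963021026
side 0.68 [ 557.7 -147.3  190.3] ext [58.4 58.5  9.4] bay frame -322.12031601941015 20.85000188012421
```

>>> {"name": "drive_tool", "arguments": {"increments": "-0.012 0.012 0 0 0 0 0.4;-0.012 0.012 0 0 0 0 0.4;-0.012 0.012 0 0 0 0 0.4;-0.012 0.012 0 0 0 0 0.4;-0.012 0.012 0 0 0 0 0.4;-0.012 0.012 0 0 0 0 0.4;-0.012 0.012 0 0 0 0 0.4;-0.012 0.012 0 0 0 0 0.4;-0.012 0.012 0 0 0 0 0.4;-0.012 0.012 0 0 0 0 0.4"}}

```text
clock: 7.9
position: [559.2, -157.1, 32.2]
tcp_rot: [[-0.064, 0.064, 0.996], [-0.704, 0.704, -0.091], [-0.707, -0.707, -0.0]]
ft_force: [-0.8, -1.7, -0.3]
gripper_width: 0.405
```

>>> {"name": "drive_tool", "arguments": {"increments": "-0.012 0.012 0 0 0 0 0.4;-0.012 0.012 0 0 0 0 0.4;-0.012 0.012 0 0 0 0 0.4;-0.012 0.012 0 0 0 0 0.4;-0.012 0.012 0 0 0 0 0.4;-0.012 0.012 0 0 0 0 0.4;-0.012 0.012 0 0 0 0 0.4;-0.012 0.012 0 0 0 0 0.4;-0.012 0.012 0 0 0 0 0.4;-0.012 0.012 0 0 0 0 0.4"}}

```text
clock: 8.73
position: [563.1, -114.8, 32.2]
tcp_rot: [[-0.064, 0.064, 0.996], [-0.704, 0.704, -0.091], [-0.707, -0.707, -0.0]]
ft_force: [-0.3, -2.5, 0.3]
gripper_width: 0.406
```

```bash
python3 j.py
```

```text
tcp [ 563.1 -114.8   32.2] F [-0.3 -2.5  0.3] q [ 0.9  0.9 -0.5  1.5 -0.3  1.1  0.6]
top 0.68 [567.3 -67.4 190. ] ext [59.7 59.9  8.3] bay frame -241.87532332981 14.240054534819928
side 0.66 [565.7 -62.2 190.8] ext [59.  59.7  9.1] bay frame -236.72970803257292 16.087967636242283
```

>>> {"name": "drive_tool", "arguments": {"increments": "-0.012 0.012 0.0002 0 0 0 0.4;-0.012 0.012 0.0002 0 0 0 0.4;-0.012 0.012 0.0002 0 0 0 0.4;-0.012 0.012 0.0002 0 0 0 0.4;-0.012 0.012 0.0002 0 0 0 0.4;-0.012 0.012 0.0002 0 0 0 0.4;-0.012 0.012 0.0002 0 0 0 0.4;-0.012 0.012 0.0002 0 0 0 0.4;-0.012 0.012 0.0002 0 0 0 0.4;-0.012 0.012 0.0002 0 0 0 0.4"}}

```text
clock: 9.77
position: [567.5, -72.6, 32.3]
tcp_rot: [[-0.064, 0.064, 0.996], [-0.704, 0.704, -0.091], [-0.707, -0.707, 0.0]]
ft_force: [0.0, -3.3, 1.7]
gripper_width: 0.398
```

>>> {"name": "drive_tool", "arguments": {"increments": "-0.012 0.012 0.0002 0 0 0 0.4;-0.012 0.012 0.0002 0 0 0 0.4;-0.012 0.012 0.0002 0 0 0 0.4;-0.012 0.012 0.0002 0 0 0 0.4;-0.012 0.012 0.0002 0 0 0 0.4;-0.012 0.012 0.0002 0 0 0 0.4;-0.012 0.012 0.0002 0 0 0 0.4;-0.012 0.012 0.0002 0 0 0 0.4;-0.012 0.012 0.0002 0 0 0 0.4;-0.012 0.012 0.0002 0 0 0 0.4"}}

```text
clock: 10.6
position: [571.9, -30.4, 32.2]
tcp_rot: [[-0.064, 0.064, 0.996], [-0.704, 0.704, -0.091], [-0.707, -0.707, 0.0]]
ft_force: [-0.4, -3.4, 1.2]
gripper_width: 0.399
```

>>> {"name": "drive_tool", "arguments": {"increments": "-0.012 0.012 0.0002 0 0 0 0.4;-0.012 0.012 0.0002 0 0 0 0.4;-0.012 0.012 0.0002 0 0 0 0.4;-0.012 0.012 0.0002 0 0 0 0.4;-0.012 0.012 0.0002 0 0 0 0.4;-0.012 0.012 0.0002 0 0 0 0.4;-0.012 0.012 0.0002 0 0 0 0.4;-0.012 0.012 0.0002 0 0 0 0.4;-0.012 0.012 0.0002 0 0 0 0.4;-0.012 0.012 0.0002 0 0 0 0.4"}}

```text
clock: 11.43
position: [576.2, 11.8, 32.2]
tcp_rot: [[-0.064, 0.064, 0.996], [-0.704, 0.704, -0.091], [-0.707, -0.707, -0.0]]
ft_force: [-0.6, -3.4, 1.2]
gripper_width: 0.398
```

```bash
python3 j.py 4; python3 - <<'E'
from h import *
c=arm.read_camera('wrist'); save(c,'w4.png')
a=cv2.imread('pics/w4.png');b=cv2.imread('pics/top4.png')[130:370,100:484]; b=cv2.resize(b,(640,400))
cv2.imwrite('pics/b4.png',cv2.resize(np.vstack([a,b]),(480,600)))
E
```

```text
tcp [576.2  11.8  32.2] F [-0.6 -3.4  1.2] q [ 0.8  0.9 -0.6  1.6 -0.4  0.9  0.5]
top 0.66 [580.4  58.7 190. ] ext [58.9 59.3  9. ] bay frame -115.38328777970617 5.908141167258001
side 0.7 [578.9  63.8 190.6] ext [60.6 62.1  8.8] bay frame -110.41657188948949 7.616130009100996
```

View pics/b4.png

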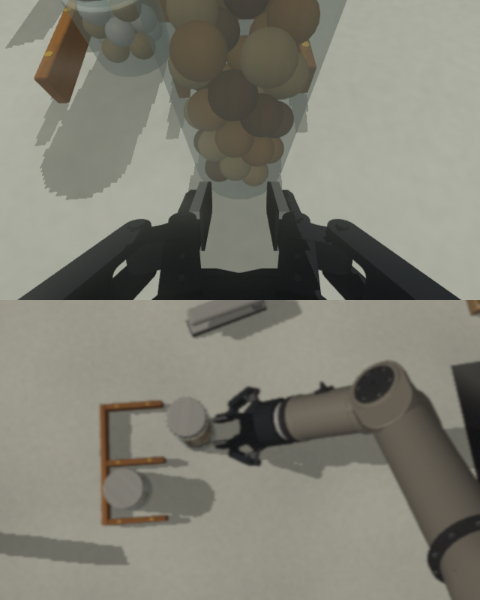

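>>> {"name": "drive_tool", "arguments": {"increments": "-0.012 0.012 0.0002 0 0 0 0.4;-0.012 0.012 0.0002 0 0 0 0.4;-0.012 0.012 0.0002 0 0 0 0.4;-0.012 0.012 0.0002 0 0 0 0.4;-0.012 0.012 0.0002 0 0 0 0.4;-0.012 0.012 0.0002 0 0 0 0.4;-0.012 0.012 0.0002 0 0 0 0.4;-0.012 0.012 0.0002 0 0 0 0.4;-0.012 0.012 0.0002 0 0 0 0.4;-0.012 0.012 0.0002 0 0 0 0.4"}}

```text
clock: 12.52
position: [580.4, 54.1, 32.1]
tcp_rot: [[-0.064, 0.064, 0.996], [-0.704, 0.704, -0.091], [-0.707, -0.707, -0.0]]
ft_force: [-0.2, -2.7, -0.1]
gripper_width: 0.4
```

>>> {"name": "drive_tool", "arguments": {"increments": "-0.012 0.012 0.0002 0 0 0 0.4;-0.012 0.012 0.0002 0 0 0 0.4;-0.012 0.012 0.0002 0 0 0 0.4;-0.012 0.012 0.0002 0 0 0 0.4;-0.012 0.012 0.0002 0 0 0 0.4;-0.012 0.012 0.0002 0 0 0 0.4;-0.012 0.012 0.0002 0 0 0 0.4;-0.012 0.012 0.0002 0 0 0 0.4"}}

```text
clock: 13.18
position: [584.0, 87.7, 32.1]
tcp_rot: [[-0.065, 0.064, 0.996], [-0.704, 0.704, -0.091], [-0.707, -0.707, -0.0]]
ft_force: [-0.7, -1.8, -1.2]
gripper_width: 0.398
```

```bash
python3 j.py 5; python3 - <<'E'
from h import *
c=arm.read_camera('wrist'); save(c,'w5.png')
a=cv2.imread('pics/w5.png');b=cv2.imread('pics/side5.png')[200:400,160:480]; b=cv2.resize(b,(640,400))
cv2.imwrite('pics/b5.png',cv2.resize(np.vstack([a,b]),(480,600)))
E
```

```text
tcp [584.   87.7  32.1] F [-0.7 -1.8 -1.2] q [ 0.7  0.8 -0.6  1.7 -0.5  0.8  0.4]
top 0.63 [588.3 134.5 189.9] ext [59.4 58.7  9. ] bay frame -39.364259166458226 0.8773291320914609
side 0.61 [586.2 139.  190.6] ext [59.6 60.1  8.8] bay frame -34.938513751055 3.1467329813790332
```

View pics/b5.png

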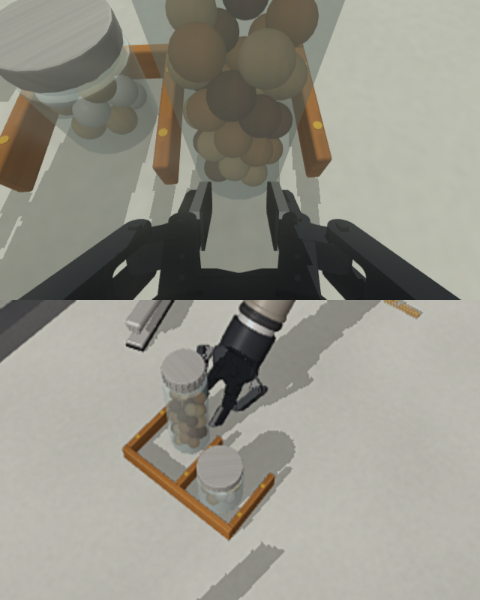

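The jar sits between the dividers in the wrist view: divider ends at columns 165 and 320, jar at about 239. Now the last 34 mm.

>>> {"name": "drive_tool", "arguments": {"increments": "-0.012 0.012 0.0001 0 0 0 0.4;-0.012 0.012 0.0001 0 0 0 0.4;-0.012 0.012 0.0001 0 0 0 0.4;-0.012 0.012 0.0001 0 0 0 0.4;-0.012 0.012 0 0 0 0 0.4;-0.01 0.01 0 0 0 0 0.4;-0.008 0.008 0 0 0 0 0.4;-0.006 0.006 0 0 0 0 0.4;-0.004 0.004 0 0 0 0 0.4;0 0 0 0 0 0 0.4"}}

```text
clock: 14.27
position: [586.9, 118.9, 32.3]
tcp_rot: [[-0.064, 0.064, 0.996], [-0.704, 0.704, -0.091], [-0.707, -0.707, -0.0]]
ft_force: [0.5, -2.0, 1.2]
gripper_width: 0.398
```

```bash
python3 j.py
```

```text
tcp [586.9 118.9  32.3] F [ 0.5 -2.   1.2] q [ 0.6  0.8 -0.6  1.7 -0.5  0.8  0.4]
top 0.78 [591.  165.5 189.8] ext [60.2 59.4  8.4] bay frame -8.23383616610575 -0.5943424614501311
side 0.72 [589.  169.8 190.5] ext [59.2 58.1  9. ] bay frame -4.09396874172416 1.5633261890396684
```

>>> {"name": "drive_tool", "arguments": {"increments": "0.006 -0.006 0 0 0 0 0.4;0.01 -0.01 0 0 0 0 0.4;0.02 -0.02 0 0 0 0 0.4;0.03 -0.03 0 0 0 0 0.4;0.04 -0.04 0 0 0 0 0.4;0.04 -0.04 0 0 0 0 0.4;0.04 -0.04 0 0 0 0 0.4;0.04 -0.04 0 0 0 0 0.4;0.04 -0.04 0 0 0 0 0.4;0 0 0 0 0 0 0.4"}}

```text
clock: 15.3
position: [579.3, 18.6, 30.9]
tcp_rot: [[-0.069, 0.069, 0.995], [-0.707, 0.7, -0.098], [-0.704, -0.71, 0.001]]
ft_force: [0.5, -1.3, -0.3]
gripper_width: 0.397
```

```bash
python3 j.py 6; python3 - <<'E'
from h import *
for n in('top','side'):
    c=arm.read_camera(n)
    for q in ('short_jar','stapler','peg_a'):
        for m in arm.masks_of(q,n)[:2]:
            if m['conf']>.5: print(n,q,np.percentile(cloud(c,m['region']),[3,97],axis=0).mean(0).round(),m['conf'])
a=cv2.imread('pics/top6.png');b=cv2.imread('pics/side6.png')[150:400,160:560]; b=cv2.resize(b,(640,400))
cv2.imwrite('pics/b6.png',cv2.resize(np.vstack([a,b]),(480,600)))
E
```

```text
tcp [579.3  18.6  30.9] F [ 0.5 -1.3 -0.3] q [ 0.7  0.9 -0.6  1.7 -0.4  0.9  0.5]
top 0.74 [590.8 165.4 189.9] ext [60.  58.9  7.8] bay frame -8.357265275590603 -0.4048046051429127
side 0.88 [589.4 169.5 190.6] ext [59.7 58.2  8.9] bay frame -4.339020109682869 1.1151123624887087
top short_jar [491. 180.  49.] 0.89
top stapler [794. -14.  33.] 0.67
side short_jar [490. 181.  43.] 0.76
side stapler [792.  -8.  34.] 0.72
```

View pics/b6.png

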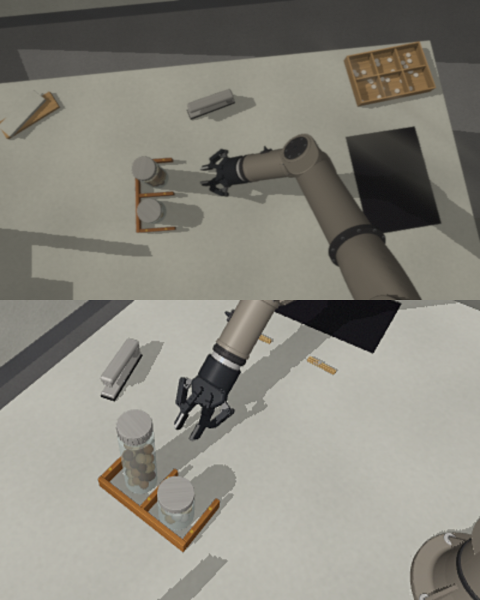

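```bash
python3 -c "
from workcell import arm
print(arm.sign_off())"
```

```text
the job is handed in; nothing more can be done
None
```

The tall jar is standing upright in the free bay, and the job is handed in. I pushed it about 325 mm across the counter with both part-open fingertips, roughly 23 mm up the glass and with the hand tilted 45°. I then drew the hand back about 100 mm so it touches nothing.

- **Jar position:** the top camera put its centre at x −8.4 mm and y −0.4 mm in the bay frame. The side camera gave −4.3 and +1.1 mm. They disagree by about 4 mm lengthwise, but both are well inside the ±21 and ±16 mm limits.
- **Force and lid:** the wrist force readings stayed at about 4 N or less, and the lid was not touched in any view I took.
- **Other things:** I found no sign that the short jar or the stapler had moved; the last checks put both within a few millimetres of where they started. The networks did not report the pegs in that last check. In the final picture they look undisturbed, and the hand passed well above them.
- **Time:** about 15.5 s of the 67 s allowed.

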